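# Eject a cuvette strip from a leaning block

## Robot

A 6-joint arm with a two-finger parallel gripper is mounted at the origin on a cart in front of the work surface, level with it; the furniture and walls round the work are solid. World frame = base frame: x ahead of the robot, y to its left, z up, the work surface at z = 0. Lengths are in m, angles in rad, forces in N, time in s.
With the tool pointing down it reaches from about 0.35 to 0.85 m from the base axis. Payload 8.1 kg.
Tool frame: the origin (TCP) lies at the very end of the fingers, on their centre line; the grasp point (between the pads) lies 19 mm behind it; z points along the fingers, y is the line along which they close (so a half turn about z gives the same grasp; the last joint's range is limited). The gripper opens to 93 mm and grips with 3 to 60 N. Pads are 15 mm wide; open, the fingers measure 128 mm over their backs; the gripper's body (75 mm by 188 mm) begins 65 mm behind the grasp point.
Start: joints at [-1.253, 0.13, 1.488, -0, 1.523, -0.085], TCP at [0.235, -0.552, 0.219] pointing down, gripper open.
Joint ranges: [-2.96, 2.96], [-0.89, 2.26], [0.02, 2.5], [-1.34, 4.48], [0, 2.73], [-2.66, 2.66]. Speed limits (rad/s): [2.39, 2.39, 2.79, 3.14, 3.14, 3.14].

## Interface

Orientations are given as a rotation vector (axis times angle).
In Python, from plant import read_state, eyes, workorder gives the robot as it stands. The module is installed in compiled form; this text tells all that it offers.
- The arm moves only by the tool play_rows, never from a script. Its argument "targets" is one flat list of numbers, 4 for each row, row after row: the shift along the tool's x, y, z in cm, then the turn about the tool's z in degrees. In form: [dx, dy, dz, roll, dx, dy, dz, roll, ...]. A call has 1 to 8 rows; each row is the pose to reach, as a shift and turn from the pose commanded when the call began, along the tool's axes at that moment; what a row does not reach only later rows make up. A row lasts 1/12 s, in which the tool goes at most 41.7 mm and 7.16 degrees, less where a joint would pass 70% of its speed; a pose out of reach is approached as far as the arm can. A call with a gripper value outside its range is refused whole. "grip" is the finger opening in cm, from 0 to 9.3, set as the call begins (left out, the last holds). The fingers move at their own pace and stop on an object; "grip_force" is the grip in N (left out, the last holds). Time passes only in rows, so rows that repeat a pose let the fingers close. It gives the time, the measured TCP pose, the force, the opening and the grip force at its end, in the units of the state.
- read_state(): the state, without advancing time (a new reading comes with each control period).
- eyes.read_camera(name): name is "scene" or "side" or "wrist"; returns a dict with "image" (480x640x3 uint8, red, green, blue), "vfov" (degrees; the focal length in pixels is half the picture's height over the tangent of half this angle, whatever the lens; pixels are square), "cx", "cy" (the principal point, pixels), "cam_to_world" (4x4, takes a point from camera to world coordinates); the wrist camera has in their place "T_tool_cam" (4x4, takes a point from camera to tool coordinates, whose origin is the TCP and whose axes are the flange's). Camera axes: x right, y up, looking along -z (the intrinsics and any distortion apply to the point x, -y, -z); pixel columns grow to the right and rows downward; lengths in m; the calibration is good to about 2 mm. A picture is of the moment at which its call begins: read the wrist's pose just before it. There is no depth.
- workorder.close_job(): hands the job in; it is judged then, once.
The state is a dict: "t": time; "q": joint angles; "dq": joint speeds; "joint_torque": joint torques, N m; "tool_pos": TCP position; "orientation": TCP orientation; "force": force on the tool from outside, world axes, zero at the start; "wrist_torque": the same for the moment, N m; "opening": finger opening in m; "gripper_force": force on a finger pad.
Only numpy, scipy, OpenCV 4.12 (cv2) and the standard library are available. Lean on these libraries where they do the work, as an engineer would, in place of code of your own. Each camera call takes 0.05 s, during which the arm holds its last target. There are 200 camera calls.

## Task

Press the red paddle lever of the leaning cuvette block gently down to its stop, without forcing it, so that the strip of clear cuvettes rises out of its pocket. Then take hold of the raised strip, draw it straight out along the slanted pocket, and set it down gently, standing upright and let go, in the white tray. Leave the two vials and the beaker where they are.

Things in the scene. Friction and masses are not known exactly. Their poses are not given: they have to be found in the camera images.
- dock: Fixed cuvette block: dark steel block with a slot pocket, leaning on a white base 135 x 130 x 10 mm. Origin on the worktop under the pocket mouth; x away from the lever side (front), y left seen from the front, z up. Its flat top (deck, 74 mm up the slope x 112 mm along y) leans 30 degrees to the front; its normal, along which the strip slides out, is (-0.5, 0, 0.866) in dock axes.
- pocket_mouth (a point): Centre of the pocket's mouth in the deck plane, 88 mm above the worktop. Pocket 79 mm long (dock y) and 16 mm wide: about 1 mm play all round the strip. At each end of it (y = +-44.5 mm) a guide ear 22 x 7 mm stands 12 mm above the deck. Deck's front edge 70 mm, rear edge 107 mm above the worktop. Axes as dock (not tilted).
- eject_lever (a joint): Ejector lever, hinged along dock y at the block's front, 44 mm above the worktop and 2 mm in front of the dock's origin. 0 = up, strip sunk; grows as it is pressed, to a stop at 0.34 rad, where the strip has risen 25 mm. Stiff hinge: moves under about 4 to 6 N on the paddle and stays where it is left.
- lever_pad (a point): Middle of the top face of the red paddle (40 mm in dock x, 50 mm in dock y, 9 mm thick) at the lever's end, 108 mm in front of the hinge. Before pressing about 72 mm above the worktop, sloping 10 degrees down towards the block; at the stop about 36 mm, sloping the other way. It sits on a rubber cushion that gives 1 mm for every 3 N, at most 8 mm: once the lever is on its stop the force rises so.
- strip_center (a point): Strip of six clear cuvettes in one piece, 14 mm thick (own x), 77 mm long (y), 45 mm tall (z), 30 to 55 g; the point is its centre, half-way up. Starts in the pocket, leaning with it (own z along the deck's normal), its top 3 mm below the deck, so it cannot be gripped; with the lever at its stop it stands 22 mm proud of the deck. Grip it across the 14 mm.
- tray: Open white tray, fixed, 130 x 130 mm outside, walls 4 mm thick and 14 mm high, floor 4 mm thick. Origin: on the worktop under its centre.
- vial_a: Small amber vial with a black cap, 23 mm across, 56 mm tall, standing loose to the left of the block; origin at the centre of its underside. A bystander.
- vial_b: Small clear vial with a black cap, 23 mm across, 56 mm tall, standing loose to the right of the block; origin at the centre of its underside. A bystander.
- beaker: Clear beaker, 52 mm across, 67 mm tall, standing loose behind the tray; origin at the centre of its underside. A bystander.
Mind the look-alikes: they are no part of the job. Leave any yellow look-alike of the part that bears strip_center alone.

How it is judged:
By the outcome, as a careful person would: the job done as asked, in the order asked, and still so for the second after the job is handed in, with the robot touching nothing.
It also fails if it takes over 51 s, if anything falls off the work surface, if the arm or the gripper's body presses on something with over 40 N, if the wrist force passes 120 N, or if a joint passes its speed limit or range.

## Working session

There is one attempt and no reset: what is moved stays moved. The work goes in short steps, Python scripts to look and compute and a tool call to move; the robot and the scene stay as the last step left them, time stands still between calls to the robot, and variables do not carry over. Pictures are saved under pics/ and viewed, at most 10 in all, crops included, and the job is handed in when it is done.

Besides the shell and the picture viewer there is one more tool, called after ">>>" as a command line: name --argument value ..., lists and objects as JSON in quotes. play_rows: Moves the arm, as the interface text tells. Its arguments: {"type":"object","properties":{"targets":{"type":"array"},"grip":{"type":"number"},"grip_force":{"type":"number"}},"required":["targets"]}

```bash
mkdir -p pics; ls
cat > h.py <<'E'
import numpy as np, cv2
from scipy.spatial.transform import Rotation as R
from plant import read_state, eyes, workorder
def cam(name):
    s=read_state(); c=eyes.read_camera(name)
    if 'cam_to_world' in c: T=np.array(c['cam_to_world'])
    else:
        W=np.eye(4); W[:3,:3]=R.from_rotvec(s['orientation']).as_matrix(); W[:3,3]=s['tool_pos']
        T=W@np.array(c['T_tool_cam'])
    c['T']=T; c['f']=240/np.tan(np.radians(c['vfov'])/2); return c
def save(c,n): cv2.imwrite('pics/'+n,cv2.cvtColor(c['image'],cv2.COLOR_RGB2BGR))
def ray(c,u,v):
    d=np.array([(u-c['cx'])/c['f'],-(v-c['cy'])/c['f'],-1.]); d=c['T'][:3,:3]@d
    return c['T'][:3,3],d/np.linalg.norm(d)
def onz(c,u,v,z):
    o,d=ray(c,u,v); return o+d*(z-o[2])/d[2]
def proj(c,p):
    q=np.linalg.inv(c['T'])@np.r_[p,1]; return c['cx']-c['f']*q[0]/q[2], c['cy']+c['f']*q[1]/q[2]
E
python3 - <<'E'
from h import *
for n in ['scene','side']:
    c=cam(n); save(c,n+'1.png'); print(n,{k:v for k,v in c.items() if k not in('image','T')})
E
```

```text
pics
scene {'vfov': 43.777670551243574, 'cx': 312.6259960121987, 'cy': 235.3611631844315, 'cam_to_world': array([[ 0.45417959,  0.41891891, -0.78627466, -0.25449615],
       [-0.89090093,  0.20954458, -0.40297221, -0.50037064],
       [-0.00405309,  0.88351458,  0.46838612,  0.57712848],
       [ 0.        ,  0.        ,  0.        ,  1.        ]]), 'f': np.float64(597.3550773529262)}
side {'vfov': 50.85027462047663, 'cx': 321.2495377580363, 'cy': 231.24113357264375, 'cam_to_world': array([[-0.96058024,  0.11480062, -0.25319247,  0.29802433],
       [-0.27695699, -0.47410473,  0.83577481,  0.86260347],
       [-0.02409228,  0.87295219,  0.48721046,  0.61789792],
       [ 0.        ,  0.        ,  0.        ,  1.        ]]), 'f': np.float64(504.8670537633641)}
```

View pics/scene1.png

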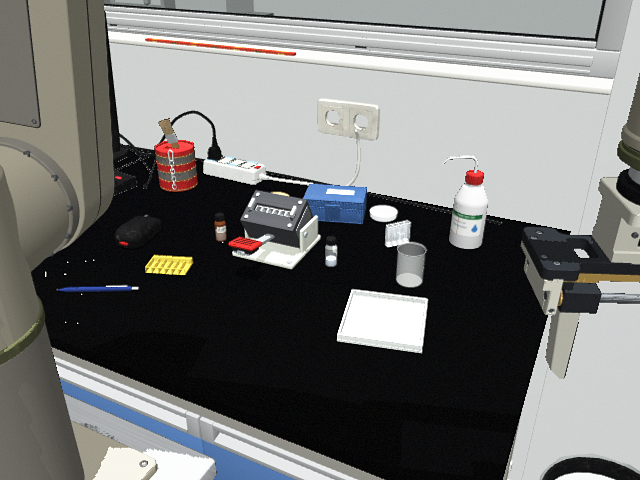

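View pics/side1.png

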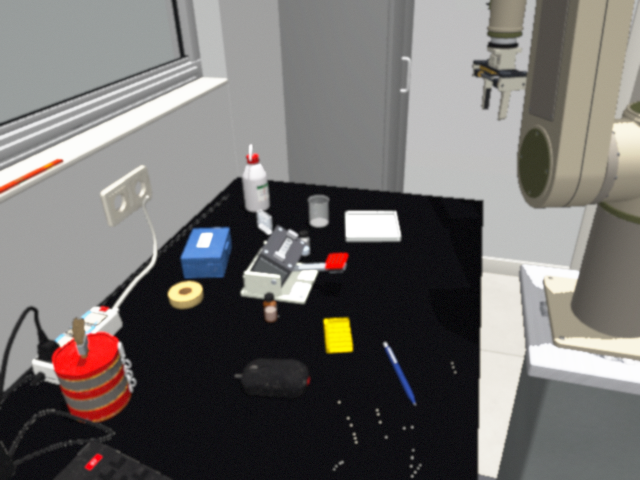

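Scene: dock at (278,225), red paddle (243,244), tray (383,320), beaker (410,264), vials (220,228) and (331,252). Strip candidates: the one in the dock's pocket (275,210), a yellow look-alike lying at (169,265), and a clear strip standing loose at (397,234). By the description, the right one is in the pocket. Side view: dock (277,262), paddle (337,262), tray (372,226).

Run:
```python
import cv2,numpy as np
a=cv2.imread('pics/scene1.png')[180:280,215:345]; b=cv2.imread('pics/side1.png')[215:315,230:360]
cv2.imwrite('pics/crop1.png',np.vstack([cv2.resize(x,None,fx=3,fy=3,interpolation=cv2.INTER_CUBIC) for x in(a,b)]))
```

```text
(no output)
```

View pics/crop1.png

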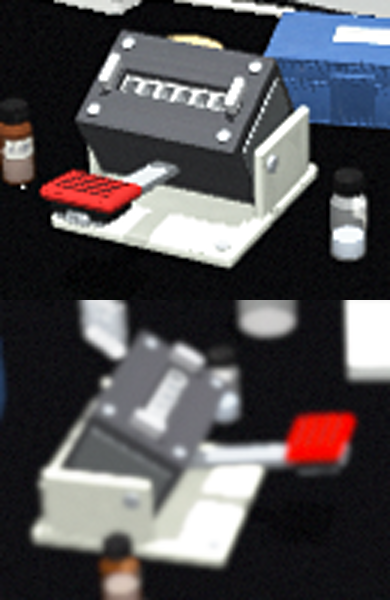

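Run:
```python
from h import *
np.set_printoptions(precision=4,suppress=True)
C={n:cam(n) for n in('scene','side')}
rays=[]
for n,(x0,y0,x1,y1) in {'scene':(222,230,262,260),'side':(320,248,355,280)}.items():
    im=C[n]['image'].astype(int); m=((im[...,0]>120)&(im[...,1]<70)&(im[...,2]<70)).astype(np.uint8)
    k=np.zeros_like(m);k[y0:y1,x0:x1]=1;m*=k
    v,u=np.nonzero(m); print(n,len(u),u.mean(),v.mean()); rays.append(ray(C[n],u.mean(),v.mean()))
(o1,d1),(o2,d2)=rays
s=np.linalg.lstsq(np.c_[d1,-d2],o2-o1,rcond=None)[0]; a,b=o1+s[0]*d1,o2+s[1]*d2
print('paddle',a,b)
c=C['scene']
P=lambda x,y,z: onz(c,215+x/3,180+y/3,z)
RL,RR,FR,FL=P(122,32,.107),P(282,62,.107),P(240,152,.07),P(77,112,.07)
print('deck',RL,RR,FR,FL,'lens',np.linalg.norm(RL-RR),np.linalg.norm(FL-FR),np.linalg.norm(RL-FL),np.linalg.norm(RR-FR),'mean',(RL+RR+FR+FL)/4)
for a in[(RR-RL),(FR-FL)]: print('yaw of -y',np.degrees(np.arctan2(a[1],a[0])))
B=[P(233,266,.01),P(318,172,.01)];print('base right edge',B,np.linalg.norm(B[0]-B[1]),np.degrees(np.arctan2(*(B[1]-B[0])[1::-1])))
c=C['scene']
im=c['image'].astype(int);m=(im.min(2)>150).astype(np.uint8);m[:280]=0;m[360:]=0;m[:,:330]=0;m[:,435:]=0
q=max(cv2.findContours(m,0,2)[0],key=cv2.contourArea);h=cv2.approxPolyDP(cv2.convexHull(q),8,True)[:,0];print(h)
t=np.array([onz(c,*p,.014) for p in h]);print(t,t.mean(0))
print('clear strip',onz(c,397,245,0),'beaker',onz(c,410,281,0),'vials',onz(c,220,241,0),onz(c,331,264,0))
```

```text
scene 265 244.47169811320754 243.43018867924528
side 309 335.9676375404531 260.34304207119743
paddle [0.5188 0.032  0.068 ] [0.5206 0.0313 0.0699]
deck [0.6513 0.0887 0.107 ] [ 0.6562 -0.0263  0.107 ] [ 0.5987 -0.0267  0.07  ] [0.6009 0.0934 0.07  ] lens 0.11512793538683026 0.12009618428120893 0.06271992309104464 0.06832610617809128 mean [0.6268 0.0323 0.0885]
yaw of -y -87.56214721705163
yaw of -y -91.00877493644728
base right edge [array([ 0.5649, -0.0389,  0.01  ]), array([ 0.6975, -0.0314,  0.01  ])] 0.13280415202642468 3.263791676169968
[[351 290]
 [426 298]
 [421 352]
 [338 341]]
[[ 0.542  -0.1657  0.014 ]
 [ 0.576  -0.288   0.014 ]
 [ 0.4361 -0.3245  0.014 ]
 [ 0.4048 -0.2047  0.014 ]] [ 0.4897 -0.2457  0.014 ]
clear strip [ 0.7531 -0.1734  0.    ] beaker [ 0.6365 -0.2403  0.    ] vials [0.6085 0.1532 0.    ] [ 0.6269 -0.0874  0.    ]
```

Crop confirms it: the white-capped strip sits in the slot between the ears, red paddle at the front. The deck mean and paddle agree with the given geometry: heights 68–70 mm, spacing 108 mm, yaw about 1°.

Run:
```python
from h import *
np.set_printoptions(precision=4,suppress=True)
s=read_state();M=R.from_rotvec(s['orientation']).as_matrix();print(s['t'],s['tool_pos'],M,s['opening'],s['force'])
p=np.array([.515,.032,.17]);print('to above paddle, tool cm',100*M.T@(p-s['tool_pos']))
```

```text
0.2 [ 0.2351 -0.5516  0.218 ] [[ 0.92    0.392  -0.0003]
 [ 0.392  -0.92    0.0011]
 [ 0.0001 -0.0012 -1.    ]] 0.09281739722597669 [-1.3064 -0.2063  0.4808]
to above paddle, tool cm [ 48.627  -42.7146   4.8531]
```

>>> play_rows --targets '[3,-2.6,0,3,6,-5.3,0,6,9,-7.9,0,9,12,-10.5,0,12,15,-13.2,0.5,15,18,-15.8,1,18,21,-18.4,1.5,22,24,-21.1,2,22]' --grip 0

```text
t: 0.87
tool_pos: [0.3737, -0.2621, 0.1984]
orientation: [3.141, 0.022, 0.001]
force: [-0.2, -0.2, -0.0]
opening: 0.0447
gripper_force: 0.0
```

```bash
cat > st.py <<'E'
from h import *
import sys
np.set_printoptions(precision=4,suppress=True)
s=read_state();M=R.from_rotvec(s['orientation']).as_matrix()
print(s['t'],s['tool_pos'],'yawx',np.degrees(np.arctan2(M[1,0],M[0,0])),'q',np.array(s['q']),'F',s['force'],s['opening'])
p=np.array([float(a) for a in sys.argv[1:4]]);print('tool cm',100*M.T@(p-s['tool_pos']))
E
python3 st.py .515 .032 .12
```

```text
0.8667 [ 0.3737 -0.2621  0.1984] yawx 0.7981855652896243 q [-0.7241 -0.2592  1.8978  0.      1.5025  0.8327] F [-0.2318 -0.1977 -0.0035] 0.044717308972285576
tool cm [ 14.5397 -29.2116   7.8411]
```

>>> play_rows --targets '[1.9,-3.6,0.5,0,3.7,-7.2,1,0,5.5,-10.9,2,0,7.3,-14.6,3,0,9.1,-18.2,4,0,10.9,-21.9,5,0,12.8,-25.6,6.5,0,14.5,-29.2,8,0]' --grip 0

```text
t: 1.53
tool_pos: [0.5117, 0.0285, 0.1204]
orientation: [3.141, 0.03, 0.002]
force: [0.7, -1.0, 0.1]
opening: 0.0004
gripper_force: 0.0
```

```bash
python3 - <<'E'
from h import *
c=cam('wrist');save(c,'w1.png');print(c['cx'],c['cy'],c['f'])
for p in [(.627,.032,.088),(.519,.032,.07)]:print(proj(c,p))
E
python3 st.py .515 .032 .08
```

```text
309.90962763004126 237.62870774254637 342.91088673272213
(np.float64(306.2148929827434), np.float64(69.05802271385028))
(np.float64(304.0044799911624), np.float64(251.36583249402426))
1.5833 [0.5114 0.0343 0.1166] yawx 1.2308379151629996 q [-0.0357 -0.0316  1.8453  0.0037  1.3301  1.5127] F [-4.6244  4.0185 -0.9797] 0.0001468252087629041
tool cm [0.3656 0.2565 3.6623]
```

View pics/w1.png

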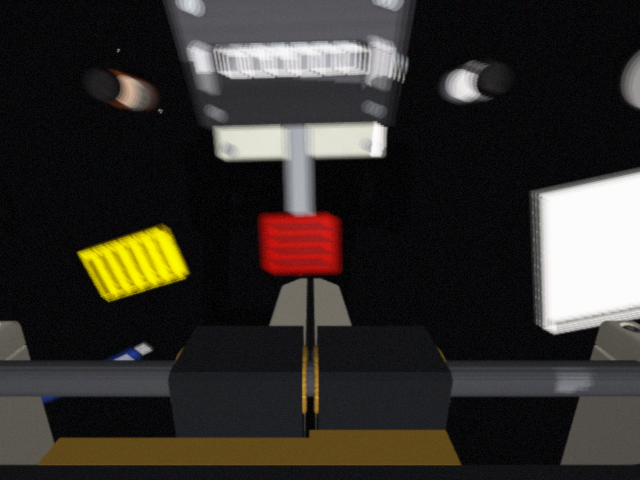

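Wrist view: red paddle at (300,243), within about 4 mm of prediction; strip in its slot at (292,58); yellow look-alike at (135,262). The picture is slightly motion-blurred. Lowering to just above the paddle.

>>> play_rows --targets '[0.5,0,1,0,0.7,0,2,0,0.7,0,3,0,0.7,0,3.6,0,0.7,0,3.6,0]'

```text
t: 2.0
tool_pos: [0.5162, 0.0253, 0.0825]
orientation: [-3.141, -0.026, 0.005]
force: [-0.2, 0.3, -0.3]
opening: 0.0008
gripper_force: 0.0
```

```bash
python3 st.py .518 .032 .036
python3 - <<'E'
from h import *
c=cam('wrist');save(c,'w2.png')
im=c['image'].astype(int);m=(im[...,0]>110)&(im[...,1]<70)&(im[...,2]<70)
v,u=np.nonzero(m);print(len(u),u.mean(),u.min(),u.max(),v.mean(),v.min(),v.max())
for a,b in [(u.min(),v.min()),(u.max(),v.max()),(u.mean(),v.mean())]:print(onz(c,a,b,.072))
E
```

```text
2.0 [0.5162 0.0253 0.0825] yawx 0.9633857567510337 q [-0.0501  0.019   1.8611 -0.0001  1.2645  1.5039] F [-0.1976  0.2779 -0.3254] 0.0007926243557581213
tool cm [ 0.2053 -0.6632  4.6535]
3677 293.6437313026924 84 342 265.21185749252106 77 309
[0.62283565 0.13265795 0.072     ]
[0.50267538 0.00602474 0.072     ]
[0.52934794 0.03394354 0.072     ]
```

>>> play_rows --targets '[0.2,-0.6,0.3,0,0.2,-0.6,0.6,0,0.2,-0.6,0.9,0,0.2,-0.6,1.2,0,0.1,-0.6,1.5,0,0.1,-0.6,1.8,0,0.1,-0.6,2.1,0,0.1,-0.6,2.4,0]'

```text
t: 2.72
tool_pos: [0.5183, 0.0325, 0.0602]
orientation: [3.141, 0.03, -0.001]
force: [-2.6, -0.3, 4.4]
opening: 0.0005
gripper_force: 2.3
```

Contact at 4.4 N, as expected for the stiff hinge. Pressing on.

>>> play_rows --targets '[0,0,0.25,0,0,0,0.5,0,-0.05,0,0.75,0,-0.05,0,1.0,0,-0.1,0,1.25,0,-0.1,0,1.45,0,-0.1,0,1.6,0,-0.1,0,1.7,0]'

```text
t: 3.38
tool_pos: [0.5178, 0.0325, 0.0434]
orientation: [-3.141, -0.03, -0.001]
force: [-1.1, 0.1, 4.6]
opening: 0.0005
gripper_force: 2.5
```

>>> play_rows --targets '[0,0,0.1,0,0,0,0.2,0,0,0,0.3,0,0,0,0.4,0,0,0,0.45,0,0,0,0.5,0]'

```text
t: 3.88
tool_pos: [0.5179, 0.0326, 0.0386]
orientation: [-3.141, -0.03, -0.001]
force: [-0.5, -0.3, 4.3]
opening: 0.0001
gripper_force: 2.5
```

>>> play_rows --targets '[0,0,0.05,0,0,0,0.1,0,0,0,0.15,0,0,0,0.2,0]'

```text
t: 4.22
tool_pos: [0.518, 0.0325, 0.0366]
orientation: [-3.141, -0.029, -0.001]
force: [0.8, 0.2, 5.3]
opening: 0.0002
gripper_force: 2.4
```

>>> play_rows --targets '[0,0,0.05,0,0,0,0.1,0,0,0,0.15,0,0,0,0.15,0]'

```text
t: 4.55
tool_pos: [0.5181, 0.0326, 0.0352]
orientation: [3.141, 0.03, 0.001]
force: [-0.2, 0.1, 5.1]
opening: 0.0002
gripper_force: 2.6
```

>>> play_rows --targets '[0,0,0.05,0,0,0,0.1,0,0,0,0.15,0,0,0,0.15,0]'

```text
t: 4.88
tool_pos: [0.5183, 0.0326, 0.034]
orientation: [-3.141, -0.03, -0.002]
force: [0.1, 0.0, 7.8]
opening: 0.0002
gripper_force: 4.1
```

>>> play_rows --targets '[0,0,0.04,0,0,0,0.07,0,0,0,0.07,0]'

```text
t: 5.13
tool_pos: [0.5184, 0.0325, 0.0335]
orientation: [3.141, 0.03, 0.002]
force: [-1.5, -0.7, 9.0]
opening: 0.0006
gripper_force: 4.7
```

Lever on its stop at 9 N (force slope about 3 N/mm). Rising and turning the gripper.

>>> play_rows --targets '[0,0,-3,0,0,0,-7,-7,0,0.5,-11,-14,1,1,-14,-21,2,2,-16,-28,4,3,-16,-35,6,4,-16,-42,8,4.2,-16,-49]' --grip 2.8

```text
t: 5.8
tool_pos: [0.5991, -0.0093, 0.1926]
orientation: [2.843, 1.337, -0.0]
force: [-0.3, -0.1, 0.7]
opening: 0.0277
gripper_force: 0.0
```

>>> play_rows --targets '[0.6,-0.4,0,-7,0.8,-0.6,0,-14,0.8,-0.6,0,-21,0.8,-0.6,0,-28,0.8,-0.6,0,-35,0.8,-0.6,0,-41,0.8,-0.6,0,-41,0.8,-0.6,0,-41]'

```text
t: 6.47
tool_pos: [0.5984, 0.0021, 0.1919]
orientation: [-2.203, -2.238, 0.002]
force: [0.7, -0.5, -0.8]
opening: 0.0282
gripper_force: 0.0
```

```bash
python3 st.py .619 .032 .15
python3 - <<'E'
from h import *
c=cam('wrist');save(c,'w3.png');print(c['T'])
for p in [(.616,.032,.107),(.619,.07,.1),(.619,-.006,.1)]:print(proj(c,p))
E
```

```text
6.4667 [0.5984 0.0021 0.1919] yawx 90.88619886949468 q [-0.0822  0.141   1.5256  0.      1.4766 -0.0976] F [ 0.6924 -0.5172 -0.7772] 0.028181036461302593
tool cm [2.9572 2.1094 4.1836]
[[ 9.99890228e-01 -1.41281999e-02 -4.46393064e-03  5.98217842e-01]
 [ 1.48164759e-02  9.54822716e-01  2.96806424e-01  8.45064646e-02]
 [ 6.89218872e-05 -2.96839983e-01  9.54927233e-01  3.57973848e-01]
 [ 0.00000000e+00  0.00000000e+00  0.00000000e+00  1.00000000e+00]]
(np.float64(332.72100317894154), np.float64(205.24346851162505))
(np.float64(338.00931391895404), np.float64(152.24824279568878))
(np.float64(334.2772206356675), np.float64(250.34416317673723))
```

View pics/w3.png

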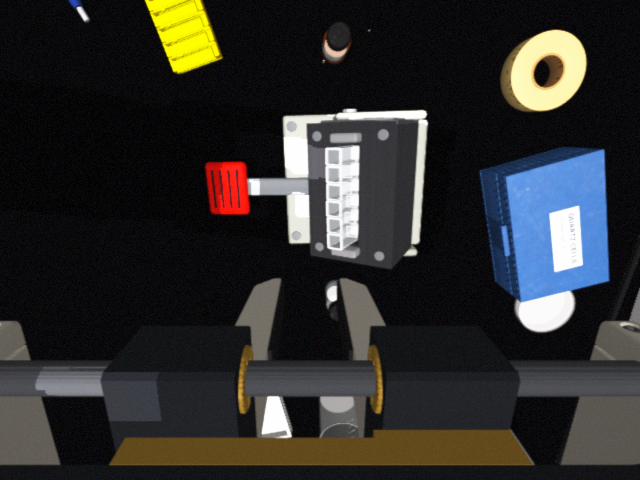

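Run:
```python
import cv2
a=cv2.imread('pics/w3.png')[115:270,300:430]
cv2.imwrite('pics/crop2.png',cv2.resize(a,None,fx=3.8,fy=3.8,interpolation=cv2.INTER_CUBIC))
```

```text
(no output)
```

View pics/crop2.png

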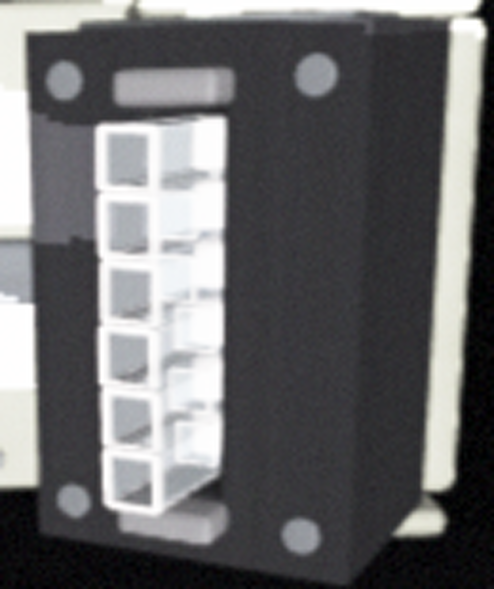

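Strip's top face in the crop: corners (96,124), (158,122), (158,513), (106,510). Its rear face meets the deck at x≈224. It is the clear strip between the ears, raised.

```bash
python3 - <<'E'
from h import *
np.set_printoptions(precision=4,suppress=True)
c=cam('wrist')
P=lambda x,y,z:onz(c,300+x/3.8,115+y/3.8,z)
zf,zr=.1036,.1106
A=[P(96,124,zf),P(158,122,zr),P(106,510,zf),P(158,513,zr)]
for a in A:print(a)
print('len',np.linalg.norm(A[0]-A[2]),np.linalg.norm(A[1]-A[3]),'w',A[1][0]-A[0][0],A[3][0]-A[2][0],'expect .077 .0121')
print('rear at deck',P(224,117,.0915),P(220,470,.0915))
print('deck corners',P(28,32,.07),P(42,535,.07),P(365,20,.107),P(345,585,.107))
E
python3 st.py .616 .032 .15
```

```text
[0.6096 0.0733 0.1036]
[0.6207 0.0741 0.1106]
[ 0.6138 -0.0039  0.1036]
[ 0.6239 -0.002   0.1106]
len 0.0773341244585205 0.07617236715658178 w 0.01107841815430921 0.010055318085208764 expect .077 .0121
rear at deck [0.6355 0.0744 0.0915] [0.6388 0.0013 0.0915]
deck corners [0.5963 0.0903 0.07  ] [ 0.601  -0.0221  0.07  ] [0.6581 0.0925 0.107 ] [ 0.6638 -0.0185  0.107 ]
6.5667 [0.5987 0.0021 0.1922] yawx 90.8776954999846 q [-0.0822  0.1407  1.5252  0.0001  1.4766 -0.0975] F [-0.3571  0.2995 -0.328 ] 0.02821322816163296
tool cm [2.9657 1.7844 4.223 ]
```

>>> play_rows --targets '[0.8,0.5,1.5,-1,1.6,1.1,3,-1.7,2.4,1.7,4.5,-1.7,3.27,2.2,6,-1.7,3.27,2.2,6.5,-1.7,3.27,2.2,6.7,-1.7,3.27,2.2,6.7,-1.7]' --grip 2.6

```text
t: 7.15
tool_pos: [0.6198, 0.0348, 0.1254]
orientation: [-2.168, -2.273, 0.001]
force: [-0.3, -0.5, 0.0]
opening: 0.0261
gripper_force: 0.0
```

```bash
python3 st.py .6205 .0355 .1018
python3 - <<'E'
from h import *
c=cam('wrist');save(c,'w4.png')
a=cv2.imread('pics/w4.png')[180:360,200:440];cv2.imwrite('pics/crop3.png',cv2.resize(a,None,fx=3,fy=3,interpolation=cv2.INTER_CUBIC))
E
```

```text
7.15 [0.6198 0.0348 0.1254] yawx 92.7265593664096 q [-0.0263  0.2461  1.5301 -0.0003  1.3665 -0.0738] F [-0.3151 -0.5285  0.0244] 0.026114207582271405
tool cm [0.0645 0.0731 2.3636]
```

View pics/crop3.png

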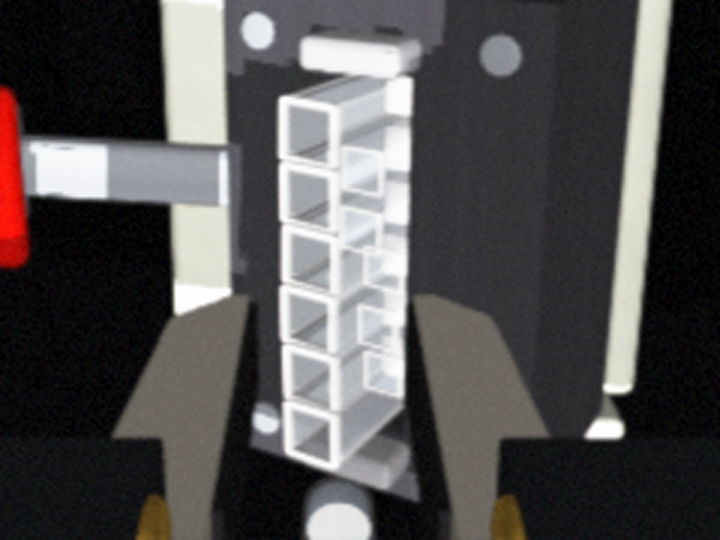

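Strip is centred between the fingertips (strip top u≈280–340, fingers at 250 and 413 in the crop, consistent with the tilt). Descending.

>>> play_rows --targets '[0.05,0.07,0.5,0,0.05,0.07,1,0,0.05,0.07,1.5,0,0.05,0.07,1.9,0,0.05,0.07,2.2,0,0.05,0.07,2.35,0,0.05,0.07,2.35,0]'

```text
t: 7.78
tool_pos: [0.6206, 0.0357, 0.1016]
orientation: [-2.166, -2.274, 0.001]
force: [-0.6, -0.1, 0.1]
opening: 0.0259
gripper_force: 0.0
```

>>> play_rows --targets '[0,0,0,0,0,0,0,0,0,0,0.1,0,0,0,0.15,0,0,0,0.15,0]' --grip 2.0 --grip_force 6

```text
t: 8.2
tool_pos: [0.621, 0.0357, 0.1008]
orientation: [2.167, 2.275, 0.0]
force: [-0.5, -0.2, 0.1]
opening: 0.02
gripper_force: 0.1
```

>>> play_rows --targets '[0,0,0,0,0,0,0,0,0,0,0,0,0,0,0,0]' --grip 0.5 --grip_force 8

```text
t: 8.53
tool_pos: [0.621, 0.0357, 0.1009]
orientation: [2.167, 2.275, 0.0]
force: [-0.2, 0.1, 0.3]
opening: 0.0156
gripper_force: 7.3
```

>>> play_rows --targets '[0,-0.1,-0.17,0,0,-0.2,-0.35,0,0,-0.3,-0.52,0,0,-0.4,-0.69,0,0,-0.5,-0.87,0,0,-0.5,-0.87,0]'

```text
t: 9.03
tool_pos: [0.6161, 0.0354, 0.1101]
orientation: [2.167, 2.274, 0.001]
force: [-0.3, 0.3, 0.6]
opening: 0.0154
gripper_force: 7.4
```

Run:
```python
from h import *
c=cam('scene')
a=cv2.cvtColor(c['image'],cv2.COLOR_RGB2BGR)[120:270,200:350];b=cv2.cvtColor(cam('wrist')['image'],cv2.COLOR_RGB2BGR)[180:360,220:400]
cv2.imwrite('pics/crop4.png',np.hstack([cv2.resize(x,(400,400),interpolation=cv2.INTER_CUBIC) for x in(a,b)]))
```

```text
(no output)
```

View pics/crop4.png

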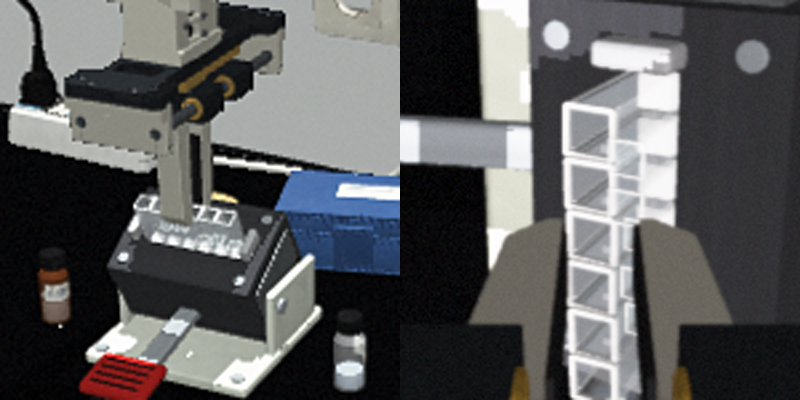

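The strip is rising with the fingers, clear of the ears, and still leaning with the pocket. Drawing on.

>>> play_rows --targets '[0,-0.15,-0.26,0,0,-0.3,-0.52,0,0,-0.45,-0.78,0,0,-0.6,-1.04,0,0,-0.75,-1.3,0,0,-0.9,-1.56,0,0,-1.05,-1.82,0,0,-1.1,-1.9,0]'

```text
t: 9.8
tool_pos: [0.6049, 0.0349, 0.129]
orientation: [2.167, 2.275, 0.0]
force: [0.3, 0.0, -1.9]
opening: 0.0129
gripper_force: 7.7
```

>>> play_rows --targets '[0,-0.2,-0.35,0,0,-0.4,-0.7,0,0,-0.6,-1.5,0,0,-0.6,-2.5,0,0,-0.6,-3.5,0,0,-0.6,-4.5,0,0,-0.6,-5,0,0,-0.6,-5,0]'

```text
t: 10.47
tool_pos: [0.6004, 0.0346, 0.1811]
orientation: [2.165, 2.273, 0.004]
force: [0.3, 0.8, 0.6]
opening: 0.0129
gripper_force: 7.7
```

```bash
python3 st.py .5 -.25 .18
python3 - <<'E'
from h import *
a=cv2.cvtColor(cam('scene')['image'],cv2.COLOR_RGB2BGR)[100:250,190:340];b=cv2.cvtColor(cam('wrist')['image'],cv2.COLOR_RGB2BGR)[180:360,220:400];d=cv2.cvtColor(cam('side')['image'],cv2.COLOR_RGB2BGR)[170:290,240:360]
cv2.imwrite('pics/crop5.png',np.hstack([cv2.resize(x,(266,400),interpolation=cv2.INTER_CUBIC) if 0 else cv2.resize(x,(266,266),interpolation=cv2.INTER_CUBIC) for x in(a,b,d)]))
E
```

```text
10.4667 [0.6004 0.0346 0.1811] yawx 92.7814516059624 q [-0.0277  0.1497  1.5358 -0.      1.4523 -0.0762] F [0.2988 0.7946 0.5716] 0.012877409541018
tool cm [-27.9381 -11.4055   0.0719]
```

View pics/crop5.png

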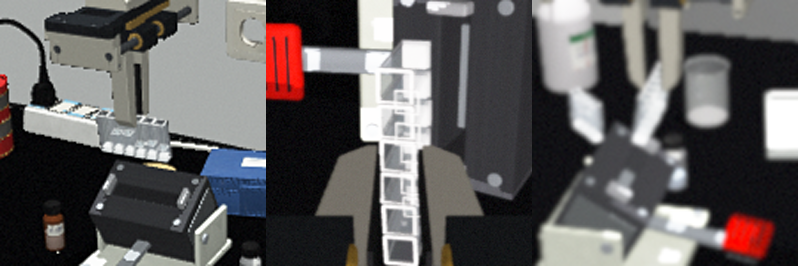

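Strip is out and held, clear of the dock. The wrist view puts its lean at roughly 10°, so the pads are squaring it up. Carrying it to the tray.

>>> play_rows --targets '[-1.2,-0.5,0,0,-3,-1.4,0,0,-5.5,-2.5,0,0,-8.5,-3.8,0,0,-11.5,-5.2,0,0,-14.5,-6.5,0,0,-17.5,-7.9,0,0,-20,-9,0,0]' --grip_force 16

```text
t: 11.28
tool_pos: [0.5168, -0.1719, 0.1778]
orientation: [-2.167, -2.273, 0.002]
force: [-0.1, 0.6, -0.0]
opening: 0.0126
gripper_force: 15.5
```

>>> play_rows --targets '[-2.2,-1,0,0,-4.2,-1.9,0,0,-6,-2.7,0,0,-7,-3.1,0,0,-7.5,-3.4,0,0,-7.5,-3.4,0,0,-7.5,-3.4,0,0]'

```text
t: 11.87
tool_pos: [0.4884, -0.2457, 0.1782]
orientation: [-2.167, -2.274, -0.0]
force: [-0.1, -0.3, -1.8]
opening: 0.0127
gripper_force: 15.5
```

```bash
python3 st.py .49 -.246 .06
python3 - <<'E'
from h import *
a=cv2.cvtColor(cam('wrist')['image'],cv2.COLOR_RGB2BGR)[150:360,180:440];b=cv2.cvtColor(cam('scene')['image'],cv2.COLOR_RGB2BGR)[180:360,300:500]
cv2.imwrite('pics/crop6.png',np.hstack([cv2.resize(x,(400,400),interpolation=cv2.INTER_CUBIC) for x in(a,b)]))
E
```

```text
11.8667 [ 0.4884 -0.2457  0.1782] yawx 92.7635326975278 q [-0.5601  0.0094  1.6891  0.0004  1.4438 -0.6084] F [-0.1109 -0.3205 -1.767 ] 0.012726852495707326
tool cm [-0.0494  0.162  11.8192]
```

View pics/crop6.png

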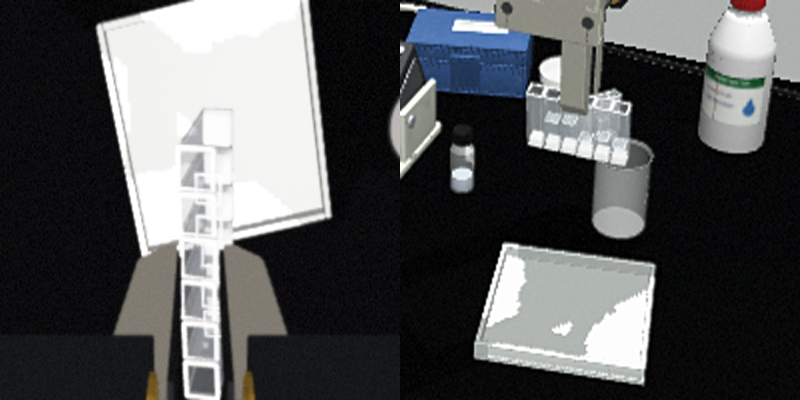

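Strip is over the tray with a lean of about 8–10°, which is inside its tipping limit of 17°. Lowering.

>>> play_rows --targets '[0,0.1,1,0,0,0.1,3,0,0,0.1,5.5,0,0,0.1,8,0,0,0.1,10,0,0,0.1,11.5,0,0,0.1,12.5,0,0,0.1,13,0]'

```text
t: 12.63
tool_pos: [0.4886, -0.2447, 0.0462]
orientation: [-2.164, -2.274, 0.001]
force: [-0.8, 0.2, -0.2]
opening: 0.0127
gripper_force: 15.5
```

>>> play_rows --targets '[0,0,0,0,0,0,0.1,0,0,0,0.2,0,0,0,0.3,0,0,0,0.35,0,0,0,0.4,0,0,0,0.4,0]'

```text
t: 13.22
tool_pos: [0.4896, -0.2462, 0.0447]
orientation: [2.167, 2.274, 0.0]
force: [0.1, -0.2, -0.8]
opening: 0.0127
gripper_force: 15.5
```

>>> play_rows --targets '[0,0,0.06,0,0,0,0.12,0,0,0,0.18,0,0,0,0.24,0,0,0,0.3,0,0,0,0.36,0,0,0,0.42,0,0,0,0.42,0]'

```text
t: 13.88
tool_pos: [0.4919, -0.2461, 0.0431]
orientation: [2.164, 2.272, 0.004]
force: [0.3, 5.8, 15.1]
opening: 0.0127
gripper_force: 16.4
```

>>> play_rows --targets '[0,0,-0.15,0,0,0,-0.25,0,0,0,-0.28,0,0,0,-0.28,0]'

```text
t: 14.22
tool_pos: [0.4897, -0.2461, 0.0433]
orientation: [2.167, 2.274, 0.0]
force: [-0.2, 1.1, 3.4]
opening: 0.0124
gripper_force: 16.0
```

```bash
python3 st.py .49 -.246 .06
python3 - <<'E'
from h import *
c=cam('wrist');save(c,'w7.png')
print(proj(c,(.49,-.208,.05)))
g=cv2.cvtColor(c['image'],cv2.COLOR_RGB2GRAY)
for v in range(200,280,6): print(v,' '.join('%3d'%x for x in g[v,284:350:2]))
E
```

```text
14.2167 [ 0.4897 -0.2461  0.0433] yawx 92.77484456395295 q [-0.5594  0.148   1.8028  0.0002  1.1904 -0.6078] F [-0.1641  1.1399  3.431 ] 0.012368595023687918
tool cm [ 0.0099  0.0292 -1.674 ]
(np.float64(312.2242037498635), np.float64(227.2776506330991))
200 255 255 255 255 255 255 255 255 255 255 255 255 255 255 255 255 255 255 246 245 244 245 244 245 244 244 244 245 244 244 244 244 244
206 255 253 241 243 241 242 243 243 243 243 243 243 242 241 240 242 242 242 242 242 242 243 243 244 244 245 245 244 244 244 245 244 244
212 255 252 243 242 243 243 242 242 243 244 237 175 193 252 253 253 252 252 253 253 251 243 234 244 244 244 244 244 244 243 244 245 244
218 242 242 242 242 242 243 243 242 236 174 179 165 181 252 253 253 253 253 253 253 252 247 236 244 244 244 244 244 244 244 244 245 245
224 242 242 243 242 242 243 240 202 181 167 164 169 176 251 253 253 253 253 253 253 253 247 234 244 245 244 243 244 244 244 244 244 245
230 242 242 242 242 242 245 255 231 197 197 197 165 159 221 227 228 231 248 251 202 210 221 233 244 244 244 243 243 243 243 244 244 244
236 242 242 242 243 242 245 2
[... 358 characters left out ...]
 243 244 245 244 244
254 241 242 242 242 242 243 254 248 206 208 211 237 217 238 249 249 249 253 253 251 245 245 233 243 243 243 243 243 243 243 244 243 243
260 242 242 242 242 241 242 254 248 195 176 155 155 145 227 246 247 246 251 253 244 250 248 235 243 243 244 243 243 243 242 243 243 243
266 241 241 242 242 241 241 253 248 160 154 162 236 190 171 183 197 203 240 251 245 217 189 225 243 243 243 244 242 243 243 243 243 242
272 241 241 240 241 242 242 251 254 250 249 235 249 230 225 208 226 211 245 253 248 241 231 234 243 242 243 243 243 242 243 242 243 242
278 240 237 208 187 185 190 239 255 218 198 176 230 251 252 254 253 251 252 252 252 243 192 176 188 214 239 242 243 241 242 242 242 243
```

```bash
cat > lean.py <<'E'
from h import *
import sys
np.set_printoptions(precision=4,suppress=True)
c=cam('wrist');u=[float(x) for x in sys.argv[1:]]
a=onz(c,u[0],u[1],.049);b=onz(c,u[2],u[3],.004);print('front top/bot',a,b)
a2=onz(c,u[4],u[1],.047);b2=onz(c,u[5],u[3],.006);print('rear top/bot',a2,b2)
print('lean deg',np.degrees(np.arcsin((b-a)[0]/.045)),np.degrees(np.arcsin((b2-a2)[0]/.045)))
E
python3 lean.py 295.5 228 305 211 319 328
```

```text
front top/bot [ 0.4819 -0.209   0.049 ] [ 0.4861 -0.2106  0.004 ]
rear top/bot [ 0.4934 -0.209   0.047 ] [ 0.5    -0.2095  0.006 ]
lean deg 5.309343133221174 8.457468434229872
```

Lean is about 5–8° with the lower edge on the tray floor, so it will settle flat. Releasing in small steps.

>>> play_rows --targets '[0,0,0,0,0,0,0,0]' --grip 1.4 --grip_force 4

```text
t: 14.48
tool_pos: [0.4891, -0.246, 0.0427]
orientation: [-2.167, -2.274, 0.001]
force: [-0.1, -0.4, -0.3]
opening: 0.0138
gripper_force: 0.1
```

>>> play_rows --targets '[0,0,0,0,0,0,0,0,0,0,0,0]' --grip 1.6

```text
t: 14.73
tool_pos: [0.4892, -0.2459, 0.0427]
orientation: [-2.167, -2.274, 0.0]
force: [-0.3, -0.2, 1.3]
opening: 0.016
gripper_force: 0.0
```

>>> play_rows --targets '[0,0,0,0,0,0,0,0,0,0,0,0]' --grip 1.9

```text
t: 14.98
tool_pos: [0.4895, -0.246, 0.0431]
orientation: [-2.167, -2.275, 0.0]
force: [-0.1, 0.7, -0.7]
opening: 0.0186
gripper_force: 0.0
```

>>> play_rows --targets '[0,0,0,0,0,0,0,0,0,0,0,0,0,0,0,0]' --grip 2.4

```text
t: 15.32
tool_pos: [0.4895, -0.246, 0.0431]
orientation: [2.167, 2.275, 0.0]
force: [0.0, -0.1, -0.1]
opening: 0.0235
gripper_force: 0.0
```

Run:
```python
from h import *
c=cam('wrist');save(c,'w8.png')
g=cv2.cvtColor(c['image'],cv2.COLOR_RGB2GRAY)
for v in range(200,260,4): print(v,' '.join('%3d'%x for x in g[v,284:350:2]))
```

```text
200 255 255 255 255 255 255 255 255 255 255 255 255 255 255 255 255 253 244 244 244 245 245 245 244 245 244 244 245 244 244 245 245 245
204 244 243 244 249 250 250 250 250 243 243 244 244 243 243 242 244 244 245 244 245 243 245 244 244 244 245 244 244 244 245 243 244 244
208 243 242 242 242 243 242 243 241 242 243 243 236 231 242 242 240 241 240 241 241 241 216 243 243 244 243 244 244 245 244 245 244 244
212 243 242 242 243 243 242 243 242 243 244 242 231 241 252 253 252 253 253 253 253 251 219 231 243 244 244 244 244 244 244 244 244 243
216 243 242 243 243 242 242 242 243 243 244 242 224 238 252 253 253 253 253 253 253 252 218 196 243 243 244 244 244 244 245 244 245 244
220 242 242 243 243 242 243 243 243 244 242 243 220 236 253 253 253 253 253 253 253 252 212 175 234 243 243 243 244 245 244 244 242 244
224 242 242 242 243 242 242 243 243 243 243 243 223 232 252 252 250 250 249 249 249 249 206 180 223 244 244 244 243 244 244 244 244 244
228 242 242 243 242 242 242 242 243 242 242 244 254 252 236 238 239 244 246 245 245 244 238 251 255 248 244 244 244 244 244 244 244 244
232 242 241 
[... 239 characters left out ...]
 243 244 243 244 245
240 242 241 243 241 242 242 242 242 243 243 244 254 246 238 243 244 244 244 247 245 249 221 202 255 247 243 243 244 243 243 244 243 244
244 241 242 242 242 243 242 242 242 243 242 242 252 244 250 249 248 247 247 247 248 248 248 205 254 248 243 244 242 244 244 244 243 243
248 241 241 242 242 243 242 242 242 242 242 243 253 252 252 250 250 250 242 230 229 242 253 249 254 247 243 243 243 243 243 243 244 243
252 241 241 242 242 242 242 242 243 241 243 242 248 254 254 254 254 254 254 254 254 254 254 252 255 249 244 243 244 243 244 243 244 243
256 242 241 241 242 241 242 242 242 242 241 242 252 253 247 251 250 252 253 253 253 253 251 182 253 246 242 242 243 243 244 243 244 244
```

The top and foot edges now line up (u 306–331 over 307–327), so the strip stands upright and free. Opening wider and withdrawing straight up.

>>> play_rows --targets '[0,0,0,0,0,0,0,0,0,0,0,0,0,0,0,0]' --grip 4

```text
t: 15.7
tool_pos: [0.4895, -0.246, 0.0431]
orientation: [2.167, 2.275, -0.0]
force: [0.3, 0.4, -0.0]
opening: 0.0393
gripper_force: 0.0
```

>>> play_rows --targets '[0,0,-0.5,0,0,0,-1.5,0,0,0,-3,0,0,0,-5,0,0,0,-8,0,0,0,-11,0,0,0,-13,0,0,0,-13,0]'

```text
t: 16.37
tool_pos: [0.4924, -0.2478, 0.1803]
orientation: [2.16, 2.268, 0.003]
force: [0.2, 0.2, -0.2]
opening: 0.0395
gripper_force: 0.0
```

```bash
python3 st.py .49 -.246 .06
python3 - <<'E'
from h import *
np.set_printoptions(precision=4,suppress=True)
c=cam('wrist');save(c,'w9.png')
g=cv2.cvtColor(c['image'],cv2.COLOR_RGB2GRAY)
for z in(.049,.004):
  for x,y in((.486,-.2075),(.500,-.2075),(.486,-.2845)): print(z,proj(c,(x,y,z)))
for v in range(160,300,8): print(v,' '.join('%3d'%x for x in g[v,290:346:2]))
s0=cv2.cvtColor(cv2.imread('pics/scene1.png'),cv2.COLOR_BGR2RGB).astype(int);s=cam('scene');save(s,'scene9.png');d=(abs(s['image'].astype(int)-s0).max(2)>60).astype(np.uint8)
n,l,st,ce=cv2.connectedComponentsWithStats(cv2.morphologyEx(d,cv2.MORPH_CLOSE,np.ones((5,5))))
print([tuple(int(q) for q in r) for r in st[1:] if r[4]>25])
E
```

```text
16.3667 [ 0.4924 -0.2478  0.1803] yawx 92.78117982845453 q [-0.5592  0.0095  1.685   0.      1.4371 -0.6078] F [ 0.1528  0.1903 -0.1572] 0.03954135172512307
tool cm [ 0.2587 -0.3308 12.0294]
0.049 (np.float64(302.07871113711167), np.float64(180.8336752596153))
0.049 (np.float64(318.2724471497491), np.float64(181.5897360277955))
0.049 (np.float64(298.6842161355084), np.float64(263.742447143176))
0.004 (np.float64(302.6219463576167), np.float64(174.2464213831399))
0.004 (np.float64(316.76727986661393), np.float64(174.91335920452357))
0.004 (np.float64(299.5947137849397), np.float64(247.7562984098245))
160 255 255 255 255 255 255 255 255 255 255 255 255 255 255 255 255 255 255 255 255 255 255 255 255 255 255 255 255
168 254 255 255 255 255 255 255 255 255 255 255 255 255 255 251 250 250 250 245 244 244 244 245 245 245 245 244 244
176 243 243 243 244 244 243 242 233 247 247 247 247 246 232 243 245 245 244 243 244 244 245 244 244 245 244 244 244
184 242 243 243 244 243 244 246 254 255 255 255 255 255 253 248 244 244 243 244 244 244 245 243 244 243 245 245 244
192 242 244 243 243 243 244 2
[... 1194 characters left out ...]
 234 190 142  82  48  30  16   9   6   6  12   9   8
280  13   6  13  10  13  11  14  12  11  15  11   7  11  11   7  10  14   6  13   9  12  13   9  11   9   8  15  14
288  14  14   9  13  10  12  15  17  11  13  11  10  13   8  12  10  17  15  11  10   9  12  10   9  10  16  17  13
296   4  14   7  12  14   6  12  16  14   3  12  13   6   9  13  12  13  11  12  13   8  17  11  11   6   7   7  15
[(0, 0, 114, 271, 24883), (347, 0, 92, 236, 13261), (521, 73, 119, 297, 9245), (255, 205, 36, 12, 219), (631, 232, 9, 15, 65), (228, 234, 46, 41, 1182), (0, 284, 17, 58, 507), (337, 290, 91, 52, 2327), (4, 323, 34, 29, 105), (564, 322, 15, 56, 56), (109, 422, 102, 36, 1474), (93, 454, 25, 26, 299)]
```

```bash
python3 -c "
from plant import workorder
print(workorder.close_job())"
```

```text
the job is handed in; nothing more can be done
None
```

The job is handed in at about 16.5 s: the lever was pressed to its stop at about 9 N, and the strip was drawn out along its slope and now stands upright and released in the tray. It touched the tray floor at about 15 N on the way down before I backed off to 3 N, and the vials and beaker did not move.

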